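# Fetch the chilled vial past the parked bottles

### The job

Two reagent bottles, a white one and a large amber one, are parked in front of the bench cooler and block its clear sliding cover: set both upright in the grey spill tray, slide the cover open, move the vial from the cooler into the free pocket of the two-vial stand, and slide the cover fully shut again so the cooler stays cold. Then put each bottle back on the very spot where it stood. Keep everything upright, set things down without dropping them, and leave the vial already in the stand and the small amber bottle where they are.

Things in the scene. Friction and masses are not known exactly. Their poses are not given: they have to be found in the camera images.
- cooler: Fixed white open-topped box 130 x 130 mm, walls 10 mm thick, 80 mm high, rails at its left and right edges up to 90 mm. Origin: centre of its underside; x to its back, y to its left. Inside (110 x 110 mm) a metal block, top at 42 mm, has three 31 mm bores in a row along x; the vial is in the middle one (x = y = 0, floor at 16 mm). The two bottles stand in front (-x), one left, one right.
- cover (a joint): Clear flat cover of the cooler, 80 to 87 mm above the bench, slides along the cooler's -x (out over where the bottles stand, which block it). 0 = shut, 0.095 m = fully open, hard stops; moves with about 1 N, stays where left. Fully open, its back edge is 37 mm in front of the vial's axis.
- handle (a point): Middle of the cover's steel pull: a 10 mm round bar along the cooler's y, straight for 56 mm, 113 mm above the bench and 27 mm above the cover, to be grasped from above with fingers closing along the cooler's x. 42 mm in front of the cooler's origin when shut; moves with the cover. Axes as the cooler's.
- vial: Small clear vial with a red screw cap, 26 mm diameter, 62 mm tall (one cylinder for grasping), about 20 g, standing in the cooler's middle bore under the clear cover, its top 78 mm above the bench (36 mm stand out of the metal block). Origin: centre of its underside; z up.
- amber_bottle: Large amber bottle with black cap, 48 mm diameter, 98 mm tall, about 0.14 kg (grasp it anywhere as a 48 mm cylinder), parked on the bench in front of the cooler. Origin: centre of its underside; z up.
- white_bottle: White bottle with blue cap, the biggest one: 62 mm diameter, 128 mm tall, about 0.32 kg (grasp it as a 62 mm cylinder), parked on the bench in front of the cooler beside the large amber bottle. Origin: centre of its underside; z up.
- tray: Grey open spill tray, fixed, left or right of the cooler: 242 x 132 mm over its rim (long side along its x), inner floor 228 x 118 mm at 4 mm above the bench, rim at 17 mm. Room for both bottles side by side along x, e.g. at x = +55 and -55 mm. Origin: centre of its underside; z up.
- stand: White two-vial stand, fixed, on the other side of the cooler from the tray: grey foot 78 x 128 mm, block 66 x 116 mm (long side along y), 22 mm high, two round 36 mm pockets with floor 8 mm above the bench. Origin: centre of its underside; z up. Free pocket at x = 0, y = -28 mm; the one at y = +28 mm holds the other vial.
- other_vial: Vial like the first but with a blue cap, 26 mm diameter, 62 mm tall, already in the stand's other pocket: leave alone. Origin: centre of its underside.
- small_amber: Small amber bottle, 40 mm diameter, 82 mm tall, standing behind and to the left of the cooler: leave alone. Origin: centre of its underside.
There are look-alikes about, which are no part of the job. What is shaped like the amber_bottle but green, purple or yellow is not meant.

How it is judged:
By the outcome, as a careful person would: the job done as asked, in the order asked, and still so for the second after the job is handed in, with the robot touching nothing.
It also fails if it takes over 141 s, if anything falls off the work surface, if the arm or the gripper's body presses on something with over 40 N, if the wrist force passes 120 N, or if a joint passes its speed limit or range.

### The arm

A 6-joint arm with a two-finger parallel gripper is mounted at the origin on a cart in front of the work surface, level with it; the furniture and walls round the work are solid. World frame = base frame: x ahead of the robot, y to its left, z up, the work surface at z = 0. Lengths are in m, angles in rad, forces in N, time in s.
With the tool pointing down it reaches from about 0.35 to 0.85 m from the base axis. Payload 8.1 kg.
Tool frame: the origin (TCP) lies at the very end of the fingers, on their centre line; the grasp point (between the pads) lies 19 mm behind it; z points along the fingers, y is the line along which they close (so a half turn about z gives the same grasp; the last joint's range is limited). The gripper opens to 93 mm and grips with 3 to 60 N. Pads are 15 mm wide; open, the fingers measure 128 mm over their backs; the gripper's body (75 mm by 188 mm) begins 65 mm behind the grasp point.
Start: joints at [-1.391, 0.13, 1.488, -0, 1.523, -0.085], TCP at [0.157, -0.579, 0.219] pointing down, gripper open.
Joint ranges: [-2.96, 2.96], [-0.89, 2.26], [0.02, 2.5], [-1.34, 4.48], [0, 2.73], [-2.66, 2.66]. Speed limits (rad/s): [2.39, 2.39, 2.79, 3.14, 3.14, 3.14].

### API

Orientations are given as a rotation vector (axis times angle).
In Python, from plant import monitor, eyes, ticket gives the robot as it stands.
- The arm moves only by the tool arm_command, never from a script. Its argument "deltas" is a list that holds one entry, the list of rows, each a list of 6 numbers: the shift along the world's x, y, z in cm, then the turn, a rotation vector about the world's x, y, z in degrees. In form: [[[tx, ty, tz, rx, ry, rz], ...]]. A call has 1 to 12 rows; each row shifts and turns the commanded pose from where the row before left it; what a row does not reach is not made up. A row lasts 1/12 s, in which the tool goes at most 41.7 mm and 7.16 degrees, less where a joint would pass 70% of its speed; a pose out of reach is approached as far as the arm can. A call is refused whole if a number of a shift passes 4.17 or a number of a turn 7.16, either way. A call with a gripper value outside its range is refused whole. "gripper" is the opening, from -1 (shut) to 1 (fully open), set as the call begins (left out, the last holds). The fingers move at their own pace and stop on an object; "squeeze" is the grip in N (left out, the last holds). Time passes only in rows, so rows that do not move let the fingers close. It gives the time, the measured TCP pose, the force, the opening and the grip force at its end, in the units of the state.
- monitor.read_state(): the state, without advancing time (a new reading comes with each control period).
- eyes.read_camera(name): name is "scene" or "top"; returns the picture (480x640x3 uint8, blue, green, red); there is no depth.
- eyes.camera_model(name): a dict with "fx", "fy", "cx", "cy" (pixels), "rvec" (rotation vector, rad) and "tvec" (3), from world to camera coordinates, as OpenCV has them. Camera axes: x right, y down, z forward; pixel columns grow to the right and rows downward; lengths in m; the calibration is good to about 2 mm. A picture is of the moment at which its call begins. camera_model takes no time and is no camera call.
- ticket.close_job(): hands the job in; it is judged then, once.
The state is a dict: "t": time; "q": joint angles; "dq": joint speeds; "joint_torque": joint torques, N m; "tool_pos": TCP position; "orientation": TCP orientation; "force": force on the tool from outside, world axes, zero at the start; "wrist_torque": the same for the moment, N m; "opening": finger opening in m; "gripper_force": force on a finger pad.
Only numpy, scipy, OpenCV 4.12 (cv2) and the standard library are available. Lean on these libraries where they do the work, as an engineer would, in place of code of your own. Each camera call takes 0.05 s, during which the arm holds its last target. There are 200 camera calls.

## Working session

There is one attempt and no reset: what is moved stays moved. The work goes in short steps, Python scripts to look and compute and a tool call to move; the robot and the scene stay as the last step left them, time stands still between calls to the robot, and variables do not carry over. Pictures are saved under pics/ and viewed, at most 14 in all, crops included, and the job is handed in when it is done.

Besides the shell and the picture viewer there is one more tool, called after "Request:" as a command line: name --argument value ..., lists and objects as JSON in quotes. arm_command: Moves the arm, as the interface text tells. Its arguments: {"type":"object","properties":{"deltas":{"type":"array"},"gripper":{"type":"number"},"squeeze":{"type":"number"}},"required":["deltas"]}

```bash
mkdir -p pics; ls; python3 - <<'E'
from plant import monitor, eyes
import cv2,numpy as np
for n in ("scene","top"):
    im=eyes.read_camera(n); cv2.imwrite(f"pics/{n}0.png",im)
    m=eyes.camera_model(n); R=cv2.Rodrigues(np.array(m["rvec"],float))[0]
    print(n,m, "pos",-R.T@np.array(m["tvec"]))
s=monitor.read_state(); print(s)
E
```

```text
pics
scene {'fx': 608.5917443856042, 'fy': 608.5917443856042, 'cx': 312.9519324083599, 'cy': 235.54299182113581, 'rvec': array([ 0.73771993, -2.25293495,  1.45086994]), 'tvec': array([0.45669651, 0.22567363, 0.91695686])} pos [-0.09221075  0.86328989  0.5886747 ]
top {'fx': 451.19677916323894, 'fy': 451.19677916323894, 'cx': 319.8502829087662, 'cy': 247.98991789976506, 'rvec': array([ 2.1497778 , -2.20177219,  0.06813474]), 'tvec': array([0.00723185, 0.55516664, 1.10221385])} pos [ 0.46939742 -0.02036881  1.14122252]
{'t': 0.1, 'q': array([-1.39139359e+00,  1.31067703e-01,  1.48915326e+00, -8.54705207e-07,
        1.52301837e+00, -8.53693968e-02]), 'dq': array([ 1.16728651e-03, -1.76263953e-03, -3.35182432e-03, -9.05086909e-05,
       -8.63008069e-04,  1.50646318e-03]), 'joint_torque': array([ 2.47694647e-03, -5.61340034e+01, -4.93098164e+01,  7.71067897e-02,
        2.90644518e-02, -4.21756079e-05]), 'tool_pos': array([ 0.15696096, -0.57857551,  0.21771248]), 'orientation': array([-3.11247251e+00, -4.14472244e-01,  1.22843729e-04]), 'force': array([-0.68177282, -0.02462728,  0.29858376]), 'wrist_torque': array([-0.04615207,  0.02555739,  0.04513774]), 'gripper_force': 0.0, 'opening': 0.09269427875694067}
```

View pics/scene0.png

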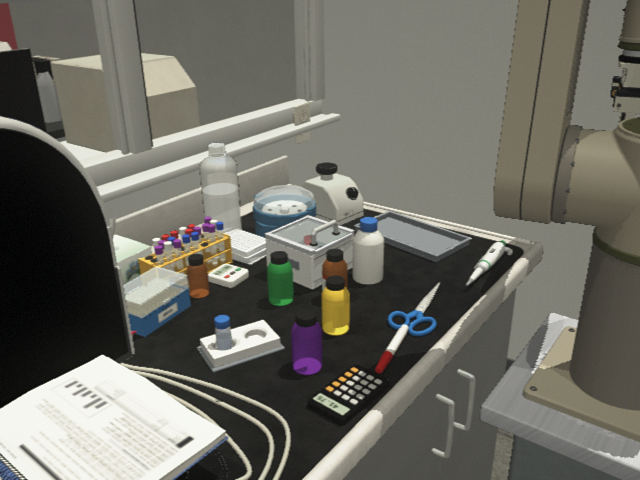

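View pics/top0.png

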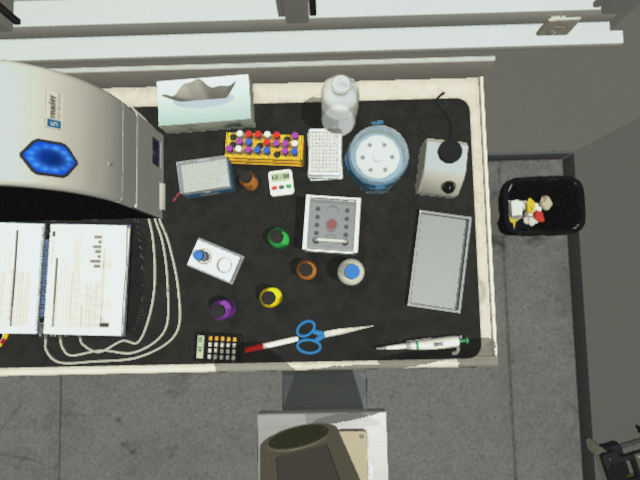

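The top view shows the cooler at about (332,224), the amber bottle (307,269), the white bottle (350,271), the tray (440,260), the stand (216,260), and the look-alikes green (278,238), yellow (270,297) and purple (222,308). The small amber is behind-left at (249,181). The brown bottle next to the white one is the large amber bottle. I'll confirm that in enlarged crops.

```bash
python3 - <<'E'
import cv2
a=cv2.imread("pics/top0.png")[185:320,180:480]; cv2.imwrite("pics/topc.png",cv2.resize(a,(780,351),interpolation=cv2.INTER_CUBIC))
b=cv2.imread("pics/scene0.png")[205:375,190:480]; cv2.imwrite("pics/scenec.png",cv2.resize(b,(783,459),interpolation=cv2.INTER_CUBIC))
E
```

```text
(no output)
```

View pics/topc.png

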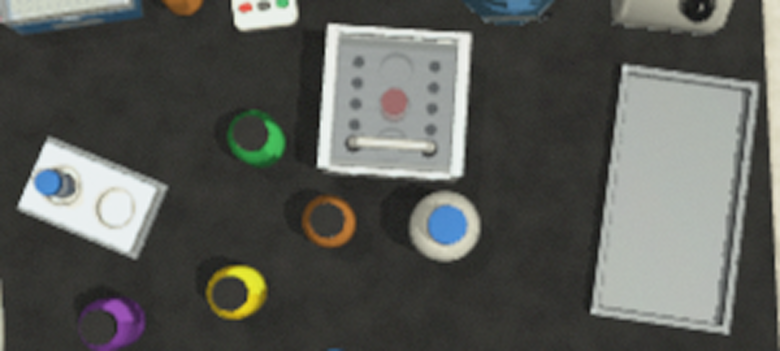

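View pics/scenec.png

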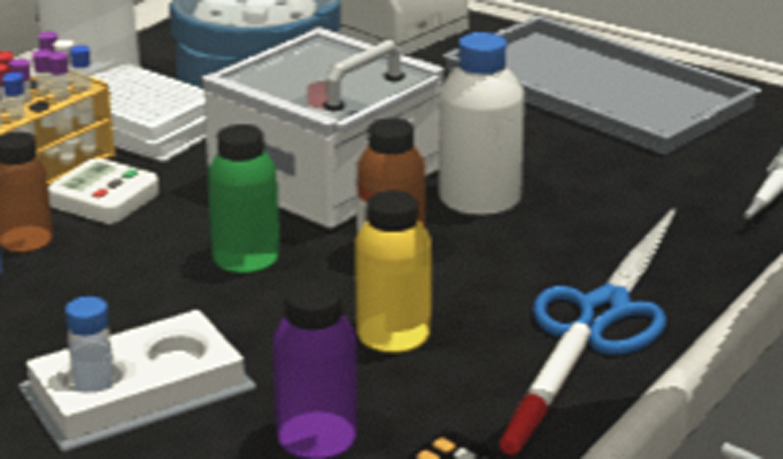

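The crops confirm the identification. The brown, black-capped bottle at top-crop (327,218) stands directly in front of the cooler, beside the white one at (446,224), so it is the large amber bottle. Green (256,137), yellow (236,291) and purple (112,322) are decoys. Next I'll triangulate.

```bash
cat > geo.py <<'E'
import numpy as np, cv2
from plant import eyes
M={}
for n in ("scene","top"):
    m=eyes.camera_model(n); R=cv2.Rodrigues(np.array(m["rvec"],float))[0]
    K=np.array([[m["fx"],0,m["cx"]],[0,m["fy"],m["cy"]],[0,0,1]]); M[n]=(K,R,np.array(m["tvec"],float),np.array(m["rvec"],float))
def P(n): K,R,t,_=M[n]; return K@np.c_[R,t]
def tri(top,sc):
    X=cv2.triangulatePoints(P("top"),P("scene"),np.array(top,float).reshape(2,1),np.array(sc,float).reshape(2,1)).ravel()
    X=X[:3]/X[3]; return X
def proj(n,X): K,R,t,rv=M[n]; return cv2.projectPoints(np.array(X,float).reshape(-1,1,3),rv,t,K,None)[0].reshape(-1,2)
def atz(n,px,z):
    K,R,t,_=M[n]; d=R.T@np.linalg.inv(K)@np.array([px[0],px[1],1.]); c=-R.T@t
    return c+d*(z-c[2])/d[2]
tc=lambda u,v:((u+.5)/2.6-.5+180,(v+.5)/2.6-.5+185)
sc=lambda u,v:((u+.5)/2.7-.5+190,(v+.5)/2.7-.5+205)
E
python3 - <<'E'
from geo import *
np.set_printoptions(precision=4,suppress=True)
L={"whitecap":((446,224),(483,41),.128),"ambercap":((327,218),(391,128),.098),"hL":((352,142),(333,75),.116),"hR":((430,148),(391,46),.116),
"pocket":((117,208),(177,348),.022),"other":((48,181),(88,304),.070),"vial":((394,101),(319,93),.078),
"tBL":((624,67),(540,22),.017),"tBR":((757,84),(757,92),.017),"tFR":((727,331),(664,150),.017),"tFL":((593,313),(445,62),.017),
"cBL":((329,24),(206,77),.09),"cBR":((471,33),(320,30),.09),"cFR":((463,179),(443,70),.09),"cFL":((318,170),(330,137),.09)}
for k,(a,b,z) in L.items():
    X=tri(tc(*a),sc(*b)); print(k,X,"reproj",np.round(proj("top",X)-tc(*a),1)[0],np.round(proj("scene",X)-sc(*b),1)[0],"top@z",atz("top",tc(*a),z)[:2],"sc@z",atz("scene",sc(*b),z)[:2])
# colour centroids
t=cv2.imread("pics/top0.png");s=cv2.imread("pics/scene0.png")
def cen(im,roi,f):
    x0,y0,x1,y1=roi; h=cv2.cvtColor(im[y0:y1,x0:x1],cv2.COLOR_BGR2HSV); m=f(h); ys,xs=np.nonzero(m); return (xs.mean()+x0,ys.mean()+y0,m.sum(),xs.min()+x0,xs.max()+x0,ys.min()+y0,ys.max()+y0)
blue=lambda h:(abs(h[...,0].astype(int)-107)<12)&(h[...,1]>130)&(h[...,2]>60)
red=lambda h:((h[...,0]<8)|(h[...,0]>172))&(h[...,1]>60)
amb=lambda h:(h[...,0]<20)&(h[...,1]>110)&(h[...,2]>50)
print("white top",cen(t,(330,250,375,290),blue)); print("white sc",cen(s,(350,210,390,240),blue))
print("red top",cen(t,(315,205,350,240),red)); print("amber body top",cen(t,(290,250,325,290),amb))
print("other top",cen(t,(185,240,225,280),blue)); 
E
```

```text
whitecap [ 0.492  -0.0777  0.1276] reproj [0.5 0.8] [-0.6 -0. ] top@z [ 0.4939 -0.0765] sc@z [ 0.4905 -0.0775]
ambercap [0.5008 0.0262 0.0962] reproj [0.5 0.8] [-0.6 -0. ] top@z [0.5025 0.0274] sc@z [0.4975 0.0288]
hL [0.5677 0.0027 0.1109] reproj [0.3 0.4] [-0.3 -0. ] top@z [0.5681 0.0032] sc@z [0.5601 0.0115]
hR [ 0.5624 -0.0647  0.1114] reproj [-0.3 -0.4] [0.3 0. ] top@z [ 0.5611 -0.0651] sc@z [ 0.5567 -0.0555]
pocket [0.519  0.232  0.0196] reproj [0.1 0.1] [-0.1 -0. ] top@z [0.5192 0.2317] sc@z [0.5163 0.2346]
other [0.5419 0.2831 0.0696] reproj [0.5 0.6] [-0.7 -0.1] top@z [0.5434 0.2843] sc@z [0.5402 0.2832]
vial [ 0.6094 -0.035   0.0718] reproj [-0.1 -0.1] [0.1 0. ] top@z [ 0.6083 -0.0351] sc@z [ 0.6011 -0.0241]
tBL [ 0.5914 -0.2768  0.0556] reproj [11.8 18.7] [-12.7  -0.8] top@z [ 0.6437 -0.2584] sc@z [ 0.6119 -0.3725]
tBR [ 0.5141 -0.47   -0.0609] reproj [24.8 44.5] [-29.1  -1.6] top@z [ 0.6239 -0.3852] sc@z [ 0.3841 -0.3391]
tFR [ 0.4319 -0.3382 -0.0449] reproj [-10.5 -18. ] [12.7 -2. ] top@z [ 0.3891 -0.3455] sc@z [ 0.3983 -0.1971]
tFL [ 0.5006 -0.1466  0.0948] reproj [-27.
[... 511 characters left out ...]
4516127), np.float64(271.10322580645163), np.int64(155), np.int64(345), np.int64(358), np.int64(264), np.int64(278))
white sc (np.float64(368.4378109452736), np.float64(223.62686567164178), np.int64(201), np.int64(360), np.int64(376), np.int64(217), np.int64(231))
red top (np.float64(331.1617647058824), np.float64(223.75), np.int64(68), np.int64(327), np.int64(335), np.int64(220), np.int64(228))
amber body top (np.float64(306.5876777251185), np.float64(269.97630331753555), np.int64(211), np.int64(296), np.int64(316), np.int64(260), np.int64(279))
other top (np.float64(198.2394366197183), np.float64(254.94366197183098), np.int64(71), np.int64(194), np.int64(203), np.int64(251), np.int64(259))
```

Results:

| Item | Position or yaw | Check |
|---|---|---|
| White bottle | (.492, -.078) | cap at z .128, as expected |
| Amber bottle | (.501, .026) | cap at z .096 |
| Cooler centre | about (.607, -.036) | yaw -5° |
| Handle | (.565, -.031) | z .111 |
| Free pocket | (.519, .232) | stand yaw -24° |
| Tray centre | about (.514, -.300) | yaw -9.4° |

Both bottles come out at cooler-local x = -0.110, which is consistent. The closing axis now points at -75°, and I want -95° (the cooler's y) for the bottles. I'll move above the white bottle.

Request:
arm_command --deltas '[[[2.1,3.13,0,0,0,-1.25],[2.1,3.13,0,0,0,-1.25],[2.1,3.13,0,0,0,-1.25],[2.1,3.13,0,0,0,-1.25],[2.1,3.13,0,0,0,-1.25],[2.1,3.13,0,0,0,-1.25],[2.1,3.13,0,0,0,-1.25],[2.1,3.13,0,0,0,-1.25]]]' --gripper 1

```text
t: 0.77
tool_pos: [0.3255, -0.3269, 0.2183]
orientation: [-3.138, -0.14, 0.0]
force: [0.5, 0.1, -0.2]
opening: 0.0928
gripper_force: 0.0
```

Request:
arm_command --deltas '[[[2.1,3.13,0,0,0,-1.25],[2.1,3.13,0,0,0,-1.25],[2.1,3.13,0,0,0,-1.25],[2.1,3.13,0,0,0,-1.25],[2.1,3.13,0,0,0,-1.25],[2.1,3.13,0,0,0,-1.25],[2.1,3.13,0,0,0,-1.25],[2.1,3.13,0,0,0,-1.25],[0,0,0,0,0,0],[0,0,0,0,0,0]]]'

```text
t: 1.6
tool_pos: [0.4933, -0.0764, 0.218]
orientation: [-3.139, 0.126, 0.002]
force: [-0.5, -1.1, -0.7]
opening: 0.0933
gripper_force: 0.0
```

Now down over the white bottle to TCP z = 0.061.

Request:
arm_command --deltas '[[[-0.1,-0.1,-1.5,0,0,0],[0,0,-2,0,0,0],[0,0,-2,0,0,0],[0,0,-2,0,0,0],[0,0,-2,0,0,0],[0,0,-2,0,0,0],[0,0,-2,0,0,0],[0,0,-1.5,0,0,0],[0,0,-0.7,0,0,0],[0,0,0,0,0,0],[0,0,0,0,0,0]]]'

```text
t: 2.52
tool_pos: [0.4917, -0.08, 0.0618]
orientation: [3.139, -0.134, -0.001]
force: [0.1, -0.0, 0.2]
opening: 0.0929
gripper_force: 0.0
```

```bash
python3 - <<'E'
import cv2
from plant import eyes
b=eyes.read_camera("scene")[190:370,220:480]; a=eyes.read_camera("top")[190:330,240:442]
b=cv2.resize(b,(520,360));a=cv2.resize(a,(280*202//140*1,280)) 
import numpy as np
c=np.zeros((360,520+a.shape[1],3),np.uint8);c[:,:520]=b;c[:280,520:]=a
c=cv2.resize(c,(790,int(360*790/c.shape[1])));cv2.imwrite("pics/w1.png",c)
E
```

```text
(no output)
```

View pics/w1.png

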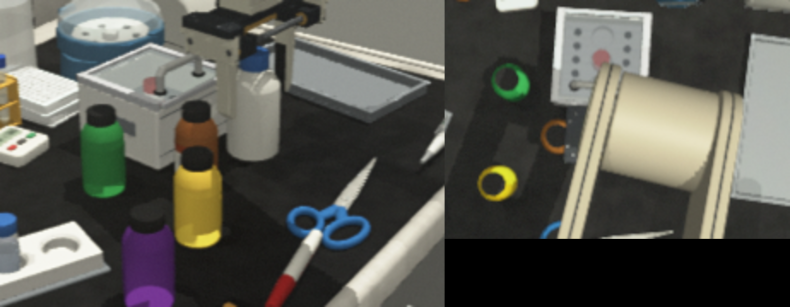

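The fingers straddle the white bottle (left panel, about (255,110)) and nothing is touched. I'll shift 2 mm and close.

Request:
arm_command --deltas '[[[0,0.2,0,0,0,0],[0,0,0,0,0,0],[0,0,0,0,0,0],[0,0,0,0,0,0],[0,0,0,0,0,0],[0,0,0,0,0,0],[0,0,0,0,0,0],[0,0,0,0,0,0],[0,0,0,0,0,0],[0,0,0,0,0,0]]]' --gripper -1 --squeeze 30

```text
t: 3.45
tool_pos: [0.4922, -0.0773, 0.0618]
orientation: [3.139, -0.132, 0.0]
force: [-0.7, 0.1, 2.3]
opening: 0.0618
gripper_force: 30.0
```

Request:
arm_command --deltas '[[[0,0,1,0,0,0],[0,0,2,0,0,0],[0,0,2,0,0,0],[0,0,2,0,0,0]]]'

```text
t: 3.78
tool_pos: [0.4913, -0.0771, 0.1323]
orientation: [-3.138, 0.132, 0.003]
force: [0.8, -0.9, -2.1]
opening: 0.0617
gripper_force: 30.0
```

Request:
arm_command --deltas '[[[-0.3,-2,0,0,0,-0.5],[-0.4,-2.6,0,0,0,-0.5],[-0.4,-2.8,0,0,0,-0.5],[-0.4,-2.8,0,0,0,-0.5],[-0.4,-2.8,0,0,0,-0.5],[-0.4,-2.8,0,0,0,-0.5],[-0.4,-2.6,0,0,0,-0.5],[-0.4,-2,0,0,0,-0.5],[-0.1,-1,0,0,0,-0.4],[0,0,0,0,0,0],[0,0,0,0,0,0]]]'

```text
t: 4.7
tool_pos: [0.4599, -0.2909, 0.1315]
orientation: [-3.13, 0.254, 0.001]
force: [1.0, 0.2, -2.1]
opening: 0.0614
gripper_force: 30.0
```

Request:
arm_command --deltas '[[[0,0,-1.5,0,0,0],[0,0,-2,0,0,0],[0,0,-1.5,0,0,0],[0,0,-0.8,0,0,0],[0,0,-0.4,0,0,0],[0,0,-0.2,0,0,0],[0,0,0,0,0,0],[0,0,0,0,0,0],[0,0,0,0,0,0]]]'

```text
t: 5.45
tool_pos: [0.4608, -0.2917, 0.0688]
orientation: [3.13, -0.252, 0.002]
force: [-0.7, 0.7, -2.9]
opening: 0.0616
gripper_force: 30.0
```

Request:
arm_command --deltas '[[[0,0,-0.1,0,0,0],[0,0,0,0,0,0],[0,0,0,0,0,0]]]'

```text
t: 5.7
tool_pos: [0.4601, -0.2914, 0.0669]
orientation: [3.131, -0.253, 0.0]
force: [0.7, -0.1, -2.9]
opening: 0.0616
gripper_force: 30.0
```

Request:
arm_command --deltas '[[[0,0,-0.1,0,0,0],[0,0,0,0,0,0],[0,0,0,0,0,0]]]'

```text
t: 5.95
tool_pos: [0.4602, -0.2915, 0.0658]
orientation: [3.131, -0.253, 0.001]
force: [1.5, 0.2, -1.2]
opening: 0.0616
gripper_force: 30.0
```

Request:
arm_command --deltas '[[[0,0,-0.05,0,0,0],[0,0,0,0,0,0],[0,0,0,0,0,0],[0,0,0,0,0,0],[0,0,0,0,0,0],[0,0,0,0,0,0],[0,0,0,0,0,0]]]' --gripper 1

```text
t: 6.53
tool_pos: [0.46, -0.2913, 0.0651]
orientation: [3.131, -0.253, 0.0]
force: [-0.9, -0.0, 0.3]
opening: 0.0925
gripper_force: 0.0
```

Request:
arm_command --deltas '[[[0,0,1,0,0,0],[0,0,2.2,0,0,0],[0,0,2.2,0,0,0],[0,0,2.2,0,0,0],[0,0,2.2,0,0,0],[0,0,2.2,0,0,0]]]'

```text
t: 7.03
tool_pos: [0.46, -0.2913, 0.1871]
orientation: [3.131, -0.253, 0.001]
force: [0.3, -0.5, 0.0]
opening: 0.0928
gripper_force: 0.0
```

Request:
arm_command --deltas '[[[0.4,2.8,0,0,0,0.4],[0.4,3.2,0,0,0,0.4],[0.4,3.2,0,0,0,0.4],[0.4,3.2,0,0,0,0.4],[0.4,3.2,0,0,0,0.4],[0.4,3.2,0,0,0,0.4],[0.4,3.2,0,0,0,0.4],[0.4,3.2,0,0,0,0.4],[0.4,3.2,0,0,0,0.4],[0.5,3.3,0,0,0,0.8],[0,0,0,0,0,0],[0,0,0,0,0,0]]]'

```text
t: 8.03
tool_pos: [0.5012, 0.0272, 0.1859]
orientation: [3.139, -0.127, 0.001]
force: [0.2, -0.9, 0.3]
opening: 0.0934
gripper_force: 0.0
```

```bash
python3 - <<'E'
import cv2
from plant import eyes
b=eyes.read_camera("scene")[190:370,220:550]; cv2.imwrite("pics/w2.png",cv2.resize(b,(660,360)))
E
```

```text
(no output)
```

View pics/w2.png

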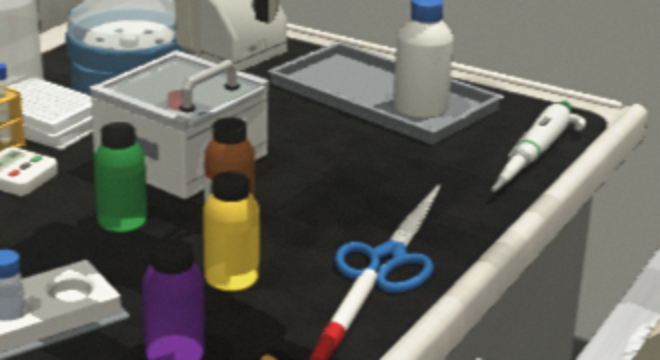

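The white bottle stands upright in the tray at (425,75). Now down onto the amber bottle, with the opening reduced to about 80 mm.

Request:
arm_command --deltas '[[[0,-0.1,-1,0,0,0],[0,0,-2,0,0,0],[0,0,-2,0,0,0],[0,0,-2,0,0,0],[0,0,-2,0,0,0],[0,0,-2,0,0,0],[0,0,-1.2,0,0,0],[0,0,-0.4,0,0,0],[0,0,0,0,0,0],[0,0,0,0,0,0],[0,0,0,0,0,0]]]' --gripper 0.75

```text
t: 9.0
tool_pos: [0.5022, 0.0244, 0.0605]
orientation: [3.139, -0.133, 0.003]
force: [0.4, 0.1, 0.3]
opening: 0.0816
gripper_force: 0.0
```

Request:
arm_command --deltas '[[[-0.1,0.2,0,0,0,0],[0,0,0,0,0,0],[0,0,0,0,0,0]]]'

```text
t: 9.25
tool_pos: [0.5005, 0.0269, 0.0599]
orientation: [3.139, -0.132, 0.002]
force: [0.6, 0.5, 0.2]
opening: 0.0813
gripper_force: 0.0
```

Request:
arm_command --deltas '[[[0,0,0,0,0,0],[0,0,0,0,0,0],[0,0,0,0,0,0],[0,0,0,0,0,0],[0,0,0,0,0,0],[0,0,0,0,0,0],[0,0,0,0,0,0],[0,0,0,0,0,0],[0,0,0,0,0,0],[0,0,0,0,0,0]]]' --gripper -1 --squeeze 20

```text
t: 10.08
tool_pos: [0.5, 0.0267, 0.0591]
orientation: [-3.139, 0.132, 0.0]
force: [-0.7, 0.6, -0.6]
opening: 0.048
gripper_force: 19.9
```

Request:
arm_command --deltas '[[[0,0,1,0,0,0],[0,0,2,0,0,0],[0,0,2,0,0,0],[0,0,2,0,0,0],[0,0,2,0,0,0],[0,0,1,0,0,0]]]'

```text
t: 10.58
tool_pos: [0.5013, 0.0266, 0.1626]
orientation: [3.139, -0.132, 0.006]
force: [1.0, -0.7, -0.4]
opening: 0.048
gripper_force: 19.9
```

Request:
arm_command --deltas '[[[0.2,-2,0,0,0,-0.4],[0.3,-3,0,0,0,-0.4],[0.4,-3.2,0,0,0,-0.4],[0.6,-3.2,0,0,0,-0.4],[0.7,-3.2,0,0,0,-0.4],[0.8,-3.2,0,0,0,-0.4],[0.8,-3.2,0,0,0,-0.4],[0.8,-3.2,0,0,0,-0.4],[0.8,-3.2,0,0,0,-0.4],[0.8,-3.2,0,0,0,-0.4],[0.6,-2,0,0,0,-0.4],[0,-1,0,0,0,0]]]'

```text
t: 11.58
tool_pos: [0.568, -0.3121, 0.1586]
orientation: [3.131, -0.257, -0.0]
force: [0.2, 0.1, -1.3]
opening: 0.0478
gripper_force: 19.9
```

Request:
arm_command --deltas '[[[0,0,0,0,0,0],[0,0,-2,0,0,0],[0,0,-2,0,0,0],[0,0,-2,0,0,0],[0,0,-1.5,0,0,0],[0,0,-0.8,0,0,0],[0,0,-0.5,0,0,0],[0,0,-0.4,0,0,0],[0,0,0,0,0,0],[0,0,0,0,0,0],[0,0,0,0,0,0]]]'

```text
t: 12.5
tool_pos: [0.5688, -0.3096, 0.0684]
orientation: [3.131, -0.253, 0.003]
force: [0.3, 0.1, -1.6]
opening: 0.0478
gripper_force: 19.9
```

Request:
arm_command --deltas '[[[0,0,-0.2,0,0,0],[0,0,-0.1,0,0,0],[0,0,0,0,0,0],[0,0,0,0,0,0]]]'

```text
t: 12.83
tool_pos: [0.568, -0.3093, 0.0641]
orientation: [-3.131, 0.253, 0.0]
force: [0.4, -0.4, -1.5]
opening: 0.0478
gripper_force: 19.9
```

Request:
arm_command --deltas '[[[0,0,-0.1,0,0,0],[0,0,0,0,0,0],[0,0,0,0,0,0]]]'

```text
t: 13.08
tool_pos: [0.5681, -0.3093, 0.0631]
orientation: [-3.131, 0.253, 0.0]
force: [-0.1, -0.3, -2.1]
opening: 0.0476
gripper_force: 19.9
```

Request:
arm_command --deltas '[[[0,0,-0.1,0,0,0],[0,0,0,0,0,0],[0,0,0,0,0,0]]]'

```text
t: 13.33
tool_pos: [0.5685, -0.3093, 0.0629]
orientation: [3.131, -0.253, 0.001]
force: [-0.8, 2.7, 5.7]
opening: 0.0475
gripper_force: 20.0
```

Request:
arm_command --deltas '[[[0,0,0,0,0,0],[0,0,0,0,0,0],[0,0,0,0,0,0],[0,0,0,0,0,0],[0,0,0,0,0,0],[0,0,0,0,0,0],[0,0,0,0,0,0]]]' --gripper 0.75

```text
t: 13.92
tool_pos: [0.568, -0.3093, 0.062]
orientation: [-3.131, 0.253, 0.0]
force: [0.7, -0.6, -0.3]
opening: 0.0812
gripper_force: 0.0
```

Request:
arm_command --deltas '[[[0,0,1,0,0,0],[0,0,2.2,0,0,0],[0,0,2.2,0,0,0],[0,0,2.2,0,0,0],[0,0,2.2,0,0,0],[0,0,2.2,0,0,0]]]'

```text
t: 14.42
tool_pos: [0.5681, -0.3093, 0.1842]
orientation: [3.131, -0.253, 0.001]
force: [0.1, -0.0, 1.0]
opening: 0.0818
gripper_force: 0.0
```

Request:
arm_command --deltas '[[[0,1.5,0,0,0,5.9],[0,1.75,0,0,0,5.9],[0,1.75,0,0,0,5.9],[0,1.75,0,0,0,5.9],[0,1.75,0,0,0,5.9],[0,1.75,0,0,0,5.9],[0,1.75,0,0,0,5.9],[0,1.75,0,0,0,5.9]]]' --gripper 0

```text
t: 15.08
tool_pos: [0.5681, -0.171, 0.1831]
orientation: [2.968, 1.029, 0.001]
force: [0.3, -0.0, -0.3]
opening: 0.0465
gripper_force: 0.0
```

Request:
arm_command --deltas '[[[0,1.75,0,0,0,5.9],[0,1.75,0,0,0,5.9],[0,1.75,0,0,0,5.9],[0,1.75,0,0,0,5.9],[0,1.75,0,0,0,5.9],[0,1.75,0,0,0,5.9],[0,1.75,0,0,0,5.9],[-0.2,1.5,0,0,0,5.9],[0,0,0,0,0,0],[0,0,0,0,0,0],[0,0,0,0,0,0]]]'

```text
t: 16.0
tool_pos: [0.5663, -0.0348, 0.1827]
orientation: [2.315, 2.122, 0.0]
force: [-0.1, -0.7, 0.5]
opening: 0.0466
gripper_force: 0.0
```

```bash
python3 - <<'E'
import cv2
from plant import eyes
b=eyes.read_camera("scene")[150:330,220:550]; cv2.imwrite("pics/h1.png",cv2.resize(b,(792,432)))
E
```

```text
(no output)
```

View pics/h1.png

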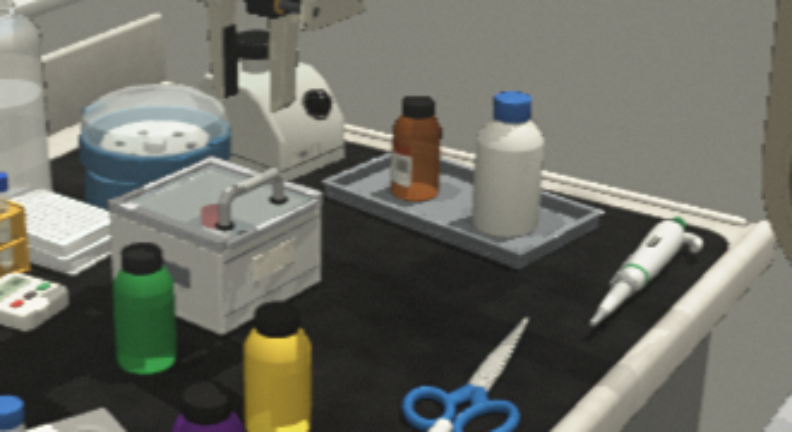

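Both bottles stand upright in the tray, amber at (415,150) and white at (508,165). The open fingers are above the handle at (250,195). Going down to TCP z 0.096.

Request:
arm_command --deltas '[[[-0.1,0.3,-1,0,0,0],[0,0,-2,0,0,0],[0,0,-2,0,0,0],[0,0,-2,0,0,0],[0,0,-1.1,0,0,0],[0,0,-0.5,0,0,0],[0,0,0,0,0,0],[0,0,0,0,0,0],[0,0,0,0,0,0]]]'

```text
t: 16.8
tool_pos: [0.566, -0.0315, 0.0975]
orientation: [2.312, 2.124, 0.002]
force: [-0.5, -0.5, -0.4]
opening: 0.0467
gripper_force: 0.0
```

Request:
arm_command --deltas '[[[0,0,0,0,0,0],[0,0,0,0,0,0],[0,0,0,0,0,0],[0,0,0,0,0,0],[0,0,0,0,0,0],[0,0,0,0,0,0],[0,0,0,0,0,0],[0,0,0,0,0,0],[0,0,0,0,0,0]]]' --gripper -1 --squeeze 12

```text
t: 17.55
tool_pos: [0.5651, -0.0312, 0.0962]
orientation: [2.313, 2.126, 0.0]
force: [0.6, 0.4, 0.4]
opening: 0.0094
gripper_force: 12.0
```

Request:
arm_command --deltas '[[[-0.5,0.04,0,0,0,0],[-1,0.09,0,0,0,0],[-1,0.09,0,0,0,0],[-1,0.09,0,0,0,0],[-1,0.09,0,0,0,0],[-1,0.09,0,0,0,0],[-1,0.09,0,0,0,0],[-1,0.09,0,0,0,0],[-1,0.09,0,0,0,0],[-0.7,0.06,0,0,0,0],[0,0,0,0,0,0],[0,0,0,0,0,0]]]'

```text
t: 18.55
tool_pos: [0.4728, -0.023, 0.0962]
orientation: [-2.313, -2.126, -0.0]
force: [-1.3, 1.1, 0.2]
opening: 0.0097
gripper_force: 12.0
```

Request:
arm_command --deltas '[[[-0.3,0.03,0,0,0,0],[0,0,0,0,0,0],[0,0,0,0,0,0]]]'

```text
t: 18.8
tool_pos: [0.4713, -0.0228, 0.0963]
orientation: [2.312, 2.125, 0.003]
force: [5.8, 0.4, -3.4]
opening: 0.0091
gripper_force: 12.0
```

The cover is fully open at its stop. I'll release, lift, turn to φ = -95° and go above the vial at (0.607, -0.0355).

Request:
arm_command --deltas '[[[0,0,0,0,0,0],[0,0,0,0,0,0],[0,0,0,0,0,0],[0,0,0,0,0,0],[0,0,0,0,0,0],[0,0,2,0,0,0],[0,0,2,0,0,0],[0,0,2,0,0,0],[0,0,2,0,0,0],[0,0,2,0,0,0]]]' --gripper 0.05

```text
t: 19.63
tool_pos: [0.4698, -0.0228, 0.197]
orientation: [-2.313, -2.126, 0.0]
force: [1.5, -0.2, 0.0]
opening: 0.0488
gripper_force: 0.0
```

```bash
python3 - <<'E'
import cv2
from plant import eyes
b=eyes.read_camera("scene")[205:295,240:405]; t=eyes.read_camera("top")[185:260,270:390]
cv2.imwrite("pics/v1.png",cv2.vconcat([cv2.resize(b,(528,288)),cv2.resize(t,(528,312))]))
E
```

```text
(no output)
```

View pics/v1.png

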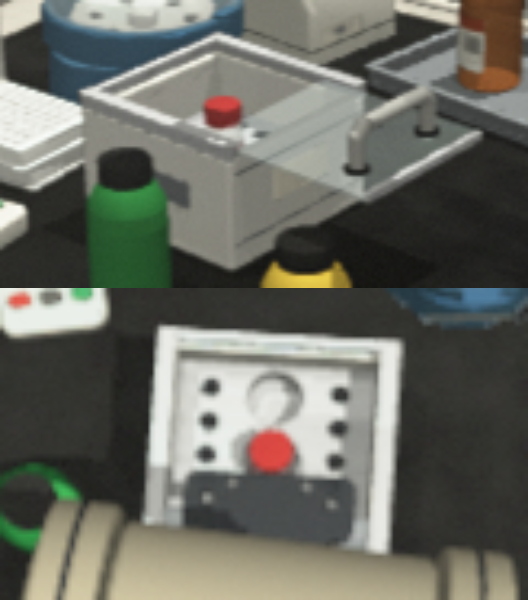

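The cover is open and the vial's red cap shows clearly, at scene (309.4,236.5) and top (331.2,224.0). I'll triangulate it.

```bash
python3 - <<'E'
from geo import *
X=tri((331.2,224.0),(309.4,236.5)); print(X, atz("top",(331.2,224.),.078), atz("scene",(309.4,236.5),.078))
E
```

```text
[ 0.60640493 -0.03555921  0.07831343] [ 0.60723224 -0.03501387  0.078     ] [ 0.6063368 -0.0363236  0.078    ]
```

Request:
arm_command --deltas '[[[1.8,-0.18,0,0,0,-6.9],[1.8,-0.18,0,0,0,-6.9],[1.8,-0.18,0,0,0,-6.9],[1.8,-0.18,0,0,0,-6.9],[1.8,-0.18,0,0,0,-6.9],[1.8,-0.18,0,0,0,-6.9],[1.7,-0.17,0,0,0,-6.9],[1.1,0,0,0,0,-6.9],[0,0,0,0,0,-6.9],[0,0,0,0,0,-6.9],[0,0,0,0,0,-6.9],[0,0,0,0,0,-6.9]]]'

```text
t: 20.73
tool_pos: [0.6055, -0.0352, 0.1944]
orientation: [-3.141, -0.056, 0.003]
force: [0.7, 0.6, -0.2]
opening: 0.0484
gripper_force: 0.0
```

Request:
arm_command --deltas '[[[0,0,0,0,0,-6.9],[0,0,0,0,0,0],[0,0,0,0,0,0]]]'

```text
t: 20.98
tool_pos: [0.6056, -0.0352, 0.195]
orientation: [-3.139, 0.118, 0.002]
force: [0.2, -0.0, -0.1]
opening: 0.0488
gripper_force: 0.0
```

Request:
arm_command --deltas '[[[0.1,0,-1,0,0,-0.6],[0,0,-2,0,0,0],[0,0,-2,0,0,0],[0,0,-2,0,0,0],[0,0,-2,0,0,0],[0,0,-2,0,0,0],[0,0,-2,0,0,0],[0,0,-1.2,0,0,0],[0,0,-0.6,0,0,0],[0,0,0,0,0,0],[0,0,0,0,0,0],[0,0,0,0,0,0]]]'

```text
t: 21.98
tool_pos: [0.6082, -0.0354, 0.0496]
orientation: [3.138, -0.14, 0.004]
force: [-0.1, -0.1, 0.3]
opening: 0.0487
gripper_force: 0.0
```

Request:
arm_command --deltas '[[[0,0,0,0,0,0],[0,0,0,0,0,0],[0,0,0,0,0,0],[0,0,0,0,0,0],[0,0,0,0,0,0],[0,0,0,0,0,0],[0,0,0,0,0,0],[0,0,0,0,0,0]]]' --gripper -1 --squeeze 8

```text
t: 22.65
tool_pos: [0.6074, -0.0353, 0.0486]
orientation: [3.138, -0.141, 0.001]
force: [-0.2, 1.3, 4.5]
opening: 0.0257
gripper_force: 8.0
```

Request:
arm_command --deltas '[[[0,0,0.5,0,0,0],[0,0,1.5,0,0,0],[0,0,2,0,0,0],[0,0,2,0,0,0],[0,0,2,0,0,0],[0,0,2,0,0,0],[0,0,2,0,0,0],[0,0,2,0,0,0],[0,0,0,0,0,0]]]'

```text
t: 23.4
tool_pos: [0.6092, -0.0356, 0.1933]
orientation: [3.138, -0.14, 0.011]
force: [0.9, 0.1, 0.4]
opening: 0.0258
gripper_force: 8.0
```

Request:
arm_command --deltas '[[[-0.7,2,0,0,0,5.9],[-0.75,2.3,0,0,0,5.9],[-0.75,2.3,0,0,0,5.9],[-0.75,2.3,0,0,0,5.9],[-0.75,2.3,0,0,0,5.9],[-0.75,2.3,0,0,0,5.9],[-0.75,2.3,0,0,0,5.9],[-0.75,2.3,0,0,0,5.9],[-0.75,2.3,0,0,0,5.9],[-0.75,2.3,0,0,0,5.9],[-0.75,2.3,0,0,0,5.9],[-0.7,1.8,0,0,0,5.9]]]'

```text
t: 24.4
tool_pos: [0.5169, 0.2341, 0.187]
orientation: [-2.634, -1.711, 0.002]
force: [0.4, 0.2, -0.3]
opening: 0.0255
gripper_force: 8.0
```

Request:
arm_command --deltas '[[[0,0,0,0,0,0],[0,0,-2,0,0,0],[0,0,-2,0,0,0],[0,0,-2,0,0,0],[0,0,-1,0,0,0],[0,0,0,0,0,0],[0,0,0,0,0,0],[0,0,0,0,0,0]]]'

```text
t: 25.07
tool_pos: [0.5188, 0.2327, 0.1193]
orientation: [2.64, 1.702, 0.002]
force: [0.0, 0.5, -0.2]
opening: 0.0259
gripper_force: 8.0
```

```bash
python3 - <<'E'
import cv2
from plant import eyes
b=eyes.read_camera("scene")[275:385,180:320]; t=eyes.read_camera("top")[225:295,170:270]
cv2.imwrite("pics/s1.png",cv2.hconcat([cv2.resize(b,(400,314)),cv2.resize(t,(400,314))]))
E
```

```text
(no output)
```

View pics/s1.png

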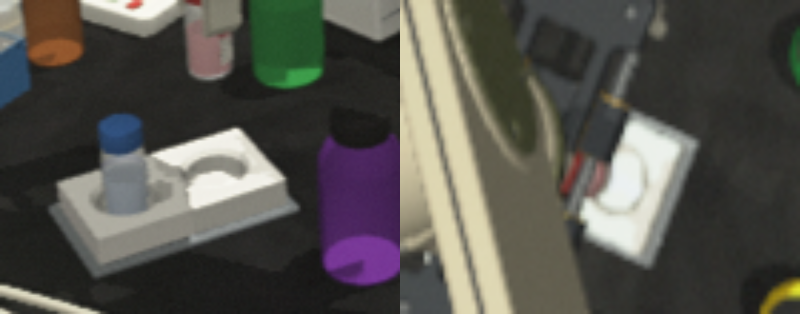

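```bash
python3 - <<'E'
from geo import *
p=proj("scene",[[.5188,.2327,.0867],[.519,.232,.022],[.5188,.2327,.0867+.030]]); print(p, (p-[180,275])*2.857)
E
```

```text
[[252.58570162 299.23313024]
 [255.05761021 332.35727998]
 [251.48608493 283.16584881]] [[207.37734952  69.23405309]
 [214.43959238 163.86974891]
 [204.23574465  23.32983004]]
```

Request:
arm_command --deltas '[[[-0.1,0,-1,0,0,0],[0,0,-1.5,0,0,0],[0,0,-1.5,0,0,0],[0,0,-1,0,0,0],[0,0,-0.7,0,0,0],[0,0,-0.7,0,0,0],[0,0,-0.5,0,0,0],[0,0,-0.4,0,0,0],[0,0,0,0,0,0],[0,0,0,0,0,0],[0,0,0,0,0,0]]]'

```text
t: 26.08
tool_pos: [0.5175, 0.2329, 0.0457]
orientation: [2.639, 1.703, 0.001]
force: [0.1, 0.9, 0.9]
opening: 0.0256
gripper_force: 8.0
```

Request:
arm_command --deltas '[[[0,0,-0.1,0,0,0],[0,0,0,0,0,0],[0,0,0,0,0,0]]]'

```text
t: 26.33
tool_pos: [0.5172, 0.2328, 0.0444]
orientation: [2.64, 1.703, 0.001]
force: [0.4, 0.3, -0.1]
opening: 0.0258
gripper_force: 8.0
```

Request:
arm_command --deltas '[[[0,0,-0.1,0,0,0],[0,0,-0.1,0,0,0],[0,0,0,0,0,0],[0,0,0,0,0,0]]]'

```text
t: 26.67
tool_pos: [0.5169, 0.2327, 0.042]
orientation: [-2.64, -1.703, 0.0]
force: [0.8, 0.1, -1.1]
opening: 0.0256
gripper_force: 8.0
```

Request:
arm_command --deltas '[[[0,0,-0.1,0,0,0],[0,0,0,0,0,0],[0,0,0,0,0,0]]]'

```text
t: 26.92
tool_pos: [0.517, 0.2327, 0.041]
orientation: [-2.64, -1.703, 0.0]
force: [0.5, 0.5, 0.4]
opening: 0.0261
gripper_force: 8.0
```

Request:
arm_command --deltas '[[[0,0,-0.1,0,0,0],[0,0,0,0,0,0],[0,0,0,0,0,0]]]'

```text
t: 27.17
tool_pos: [0.5172, 0.2329, 0.0405]
orientation: [-2.64, -1.704, -0.001]
force: [-1.0, -0.3, 3.9]
opening: 0.0258
gripper_force: 8.0
```

Contact came exactly at the predicted depth (0.0405). Releasing, lifting, and heading to the open handle.

Request:
arm_command --deltas '[[[0,0,0,0,0,0],[0,0,0,0,0,0],[0,0,0,0,0,0],[0,0,0,0,0,0],[0,0,0,0,0,0],[0,0,0,0,0,0]]]' --gripper 0.05

```text
t: 27.67
tool_pos: [0.517, 0.2327, 0.04]
orientation: [-2.64, -1.703, 0.0]
force: [0.3, -0.1, -0.0]
opening: 0.0485
gripper_force: 0.0
```

Request:
arm_command --deltas '[[[0,0,1,0,0,0],[0,0,2,0,0,0],[0,0,2.5,0,0,0],[0,0,2.5,0,0,0],[0,0,2.5,0,0,0],[0,0,2.5,0,0,0],[0,0,2,0,0,0]]]'

```text
t: 28.25
tool_pos: [0.5176, 0.2329, 0.1934]
orientation: [2.639, 1.703, 0.004]
force: [-0.7, 0.3, 0.4]
opening: 0.0493
gripper_force: 0.0
```

Request:
arm_command --deltas '[[[-0.4,-2,0,0,0,1.9],[-0.5,-2.6,0,0,0,1.9],[-0.5,-2.6,0,0,0,1.9],[-0.5,-2.7,0,0,0,1.9],[-0.5,-2.7,0,0,0,1.9],[-0.5,-2.7,0,0,0,1.9],[-0.5,-2.7,0,0,0,1.9],[-0.5,-2.7,0,0,0,1.9],[-0.5,-2.7,0,0,0,1.9],[-0.2,-2.2,0,0,0,1.9],[0,0,0,0,0,0],[0,0,0,0,0,0]]]'

```text
t: 29.25
tool_pos: [0.4711, -0.0241, 0.1909]
orientation: [2.325, 2.112, 0.001]
force: [-0.2, 0.2, 0.5]
opening: 0.0488
gripper_force: 0.0
```

```bash
python3 - <<'E'
import cv2
from plant import eyes
b=eyes.read_camera("scene")[205:385,180:430]; t=eyes.read_camera("top")[225:295,170:270]
cv2.imwrite("pics/s2.png",cv2.hconcat([cv2.resize(b,(500,360)),cv2.resize(t,(290,360))[:, :]]))
E
```

```text
(no output)
```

View pics/s2.png

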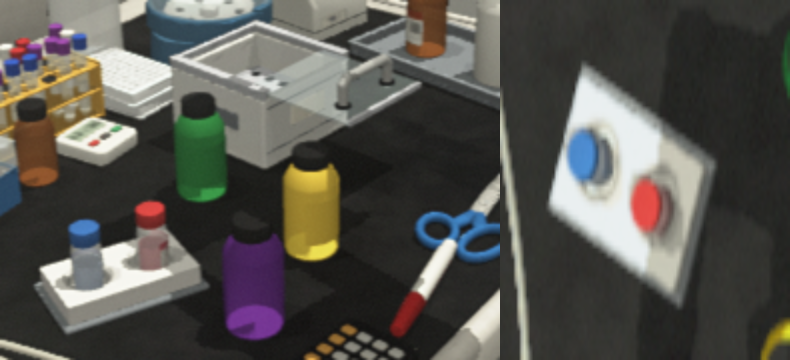

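The red-capped vial stands upright in the free pocket at (150,235), next to the untouched blue one at (87,255). Now closing the cover.

Request:
arm_command --deltas '[[[0,0.1,-1,0,0,0.5],[0,0,-2,0,0,0],[0,0,-2,0,0,0],[0,0,-2,0,0,0],[0,0,-1.6,0,0,0],[0,0,-0.8,0,0,0],[0,0,0,0,0,0],[0,0,0,0,0,0],[0,0,0,0,0,0]]]'

```text
t: 30.1
tool_pos: [0.4718, -0.022, 0.0972]
orientation: [2.311, 2.126, 0.002]
force: [0.3, 0.5, 0.6]
opening: 0.0489
gripper_force: 0.0
```

Request:
arm_command --deltas '[[[0,0,0,0,0,0],[0,0,0,0,0,0],[0,0,0,0,0,0],[0,0,0,0,0,0],[0,0,0,0,0,0],[0,0,0,0,0,0],[0,0,0,0,0,0],[0,0,0,0,0,0],[0,0,0,0,0,0]]]' --gripper -1 --squeeze 12

```text
t: 30.85
tool_pos: [0.4714, -0.0223, 0.0962]
orientation: [2.313, 2.126, 0.001]
force: [3.0, -0.2, -1.6]
opening: 0.0099
gripper_force: 12.0
```

Request:
arm_command --deltas '[[[0.5,-0.04,0,0,0,0],[1,-0.09,0,0,0,0],[1,-0.09,0,0,0,0],[1,-0.09,0,0,0,0],[1,-0.09,0,0,0,0],[1,-0.09,0,0,0,0],[1,-0.09,0,0,0,0],[1,-0.09,0,0,0,0],[1,-0.09,0,0,0,0],[0.7,-0.06,0,0,0,0],[0,0,0,0,0,0],[0,0,0,0,0,0]]]'

```text
t: 31.85
tool_pos: [0.5634, -0.0307, 0.0962]
orientation: [2.313, 2.126, 0.0]
force: [1.2, -1.7, 2.4]
opening: 0.0093
gripper_force: 12.0
```

Next I push on in small steps to the shut stop.

Request:
arm_command --deltas '[[[0.2,-0.02,0,0,0,0],[0,0,0,0,0,0],[0,0,0,0,0,0]]]'

```text
t: 32.1
tool_pos: [0.5649, -0.0308, 0.0962]
orientation: [2.313, 2.126, 0.0]
force: [1.3, -2.0, 1.3]
opening: 0.0094
gripper_force: 12.0
```

Request:
arm_command --deltas '[[[0.1,0,0,0,0,0],[0,0,0,0,0,0],[0,0,0,0,0,0]]]'

```text
t: 32.35
tool_pos: [0.5659, -0.0308, 0.0962]
orientation: [2.313, 2.126, -0.0]
force: [-1.2, -1.8, 3.2]
opening: 0.0093
gripper_force: 12.0
```

Request:
arm_command --deltas '[[[0.2,0,0,0,0,0],[0,0,0,0,0,0],[0,0,0,0,0,0]]]'

```text
t: 32.6
tool_pos: [0.5661, -0.0308, 0.096]
orientation: [-2.311, -2.124, 0.005]
force: [-11.8, -2.6, 10.4]
opening: 0.0094
gripper_force: 12.0
```

The cover is at its shut stop. I'll release, lift, and return to above the amber bottle in the tray.

Request:
arm_command --deltas '[[[0,0,0,0,0,0],[0,0,0,0,0,0],[0,0,0,0,0,0],[0,0,0,0,0,0],[0,0,0,0,0,0],[0,0,2,0,0,0],[0,0,2,0,0,0],[0,0,2,0,0,0],[0,0,2,0,0,0],[0,0,1,0,0,0]]]' --gripper 0

```text
t: 33.43
tool_pos: [0.5693, -0.0308, 0.189]
orientation: [2.311, 2.124, 0.004]
force: [1.1, 0.6, 0.6]
opening: 0.0465
gripper_force: 0.0
```

Request:
arm_command --deltas '[[[0,-1.5,0,0,0,-5.9],[0,-1.75,0,0,0,-5.9],[0,-1.75,0,0,0,-5.9],[0,-1.75,0,0,0,-5.9],[0,-1.75,0,0,0,-5.9],[0,-1.75,0,0,0,-5.9],[0,-1.75,0,0,0,-5.9],[0,-1.75,0,0,0,-5.9]]]' --gripper 0.75

```text
t: 34.1
tool_pos: [0.5678, -0.1689, 0.1855]
orientation: [-2.973, -1.014, 0.001]
force: [-0.4, 0.1, 0.7]
opening: 0.0813
gripper_force: 0.0
```

Request:
arm_command --deltas '[[[0,-1.75,0,0,0,-5.9],[0,-1.75,0,0,0,-5.9],[0,-1.75,0,0,0,-5.9],[0,-1.75,0,0,0,-5.9],[0,-1.75,0,0,0,-5.9],[0,-1.75,0,0,0,-5.9],[0,-1.8,0,0,0,-5.9],[0,-1.8,0,0,0,-5.9],[0,0,0,0,0,0],[0,0,0,0,0,0],[0,0,0,0,0,0]]]'

```text
t: 35.02
tool_pos: [0.568, -0.3085, 0.1855]
orientation: [-3.131, 0.249, 0.001]
force: [1.1, 0.2, 0.5]
opening: 0.0812
gripper_force: 0.0
```

```bash
python3 - <<'E'
import cv2
from plant import eyes
b=eyes.read_camera("scene"); cv2.imwrite("pics/c1full.png",b); b=b[190:310,220:480]; a=cv2.imread("pics/scene0.png")[190:310,220:480]
cv2.imwrite("pics/c1.png",cv2.vconcat([cv2.resize(x,(606,280)) for x in (a,b)]))
E
```

```text
(no output)
```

View pics/c1.png

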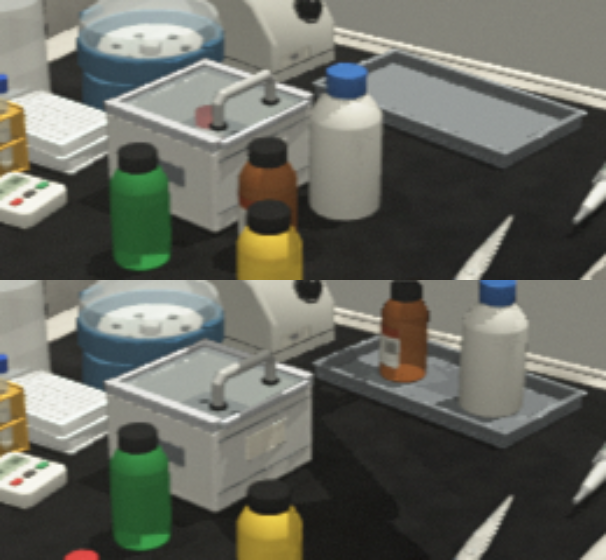

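The cover is shut, with the handle at the same pixels as in the first picture (218,125 in each panel). Picking up the amber bottle.

Request:
arm_command --deltas '[[[0,-0.05,-1.2,0,0,0],[0,0,-2,0,0,0],[0,0,-2,0,0,0],[0,0,-2,0,0,0],[0,0,-2,0,0,0],[0,0,-1.8,0,0,0],[0,0,-0.8,0,0,0],[0,0,-0.4,0,0,0],[0,0,0,0,0,0],[0,0,0,0,0,0],[0,0,0,0,0,0]]]'

```text
t: 35.98
tool_pos: [0.569, -0.3102, 0.0658]
orientation: [3.13, -0.252, 0.003]
force: [-1.0, -0.5, -0.2]
opening: 0.0816
gripper_force: 0.0
```

Request:
arm_command --deltas '[[[0,0,0,0,0,0],[0,0,0,0,0,0],[0,0,0,0,0,0],[0,0,0,0,0,0],[0,0,0,0,0,0],[0,0,0,0,0,0],[0,0,0,0,0,0],[0,0,0,0,0,0],[0,0,0,0,0,0],[0,0,0,0,0,0]]]' --gripper -1 --squeeze 20

```text
t: 36.82
tool_pos: [0.5681, -0.3097, 0.0641]
orientation: [-3.131, 0.253, 0.0]
force: [-0.5, -0.0, 0.7]
opening: 0.0479
gripper_force: 19.9
```

Request:
arm_command --deltas '[[[0,0,1,0,0,0],[0,0,2,0,0,0],[0,0,2,0,0,0],[0,0,2,0,0,0],[0,0,2,0,0,0],[0,0,0.8,0,0,0]]]'

```text
t: 37.32
tool_pos: [0.5694, -0.3105, 0.1664]
orientation: [3.129, -0.253, 0.006]
force: [1.0, -0.4, -0.1]
opening: 0.0479
gripper_force: 19.9
```

Request:
arm_command --deltas '[[[-0.6,2,0,0,0,0.4],[-0.8,3.2,0,0,0,0.4],[-0.8,3.2,0,0,0,0.4],[-0.8,3.2,0,0,0,0.4],[-0.8,3.2,0,0,0,0.4],[-0.8,3.2,0,0,0,0.4],[-0.8,3.2,0,0,0,0.4],[-0.7,3.2,0,0,0,0.4],[-0.4,3.2,0,0,0,0.4],[-0.3,3.2,0,0,0,0.4],[0,2.2,0,0,0,0.4],[0,0.6,0,0,0,0]]]'

```text
t: 38.32
tool_pos: [0.4994, 0.0295, 0.162]
orientation: [-3.138, 0.127, 0.001]
force: [-0.2, 0.3, -0.8]
opening: 0.0478
gripper_force: 19.9
```

Request:
arm_command --deltas '[[[0,0,0,0,0,0],[0,0,-2,0,0,0],[0,0,-2,0,0,0],[0,0,-2,0,0,0],[0,0,-1.5,0,0,0],[0,0,-0.8,0,0,0],[0,0,-0.5,0,0,0],[0,0,-0.4,0,0,0],[0,0,0,0,0,0],[0,0,0,0,0,0],[0,0,0,0,0,0]]]'

```text
t: 39.23
tool_pos: [0.5009, 0.0262, 0.0712]
orientation: [3.139, -0.132, 0.003]
force: [-0.5, -0.4, -1.3]
opening: 0.0479
gripper_force: 19.9
```

Request:
arm_command --deltas '[[[0,0,-0.4,0,0,0],[0,0,-0.3,0,0,0],[0,0,-0.1,0,0,0],[0,0,0,0,0,0],[0,0,0,0,0,0],[0,0,0,0,0,0]]]'

```text
t: 39.73
tool_pos: [0.5001, 0.0264, 0.0622]
orientation: [-3.139, 0.132, 0.0]
force: [-0.3, -0.1, -0.9]
opening: 0.0477
gripper_force: 19.9
```

Request:
arm_command --deltas '[[[0,0,-0.1,0,0,0],[0,0,0,0,0,0],[0,0,0,0,0,0]]]'

```text
t: 39.98
tool_pos: [0.5, 0.0263, 0.0611]
orientation: [3.139, -0.132, -0.0]
force: [0.1, 0.5, -1.4]
opening: 0.0477
gripper_force: 19.9
```

Request:
arm_command --deltas '[[[0,0,-0.1,0,0,0],[0,0,0,0,0,0],[0,0,0,0,0,0]]]'

```text
t: 40.23
tool_pos: [0.5, 0.0263, 0.0601]
orientation: [3.139, -0.132, -0.0]
force: [0.8, 0.5, -0.8]
opening: 0.048
gripper_force: 19.9
```

Request:
arm_command --deltas '[[[0,0,-0.05,0,0,0],[0,0,0,0,0,0],[0,0,0,0,0,0]]]'

```text
t: 40.48
tool_pos: [0.5004, 0.0263, 0.0601]
orientation: [-3.139, 0.132, -0.001]
force: [0.6, 0.7, 2.3]
opening: 0.0474
gripper_force: 19.9
```

Request:
arm_command --deltas '[[[0,0,0,0,0,0],[0,0,0,0,0,0],[0,0,0,0,0,0],[0,0,0,0,0,0],[0,0,0,0,0,0],[0,0,0,0,0,0]]]' --gripper 0.75

```text
t: 40.98
tool_pos: [0.5, 0.0263, 0.0595]
orientation: [-3.139, 0.132, 0.0]
force: [-0.3, 0.5, 0.4]
opening: 0.0802
gripper_force: 0.0
```

Request:
arm_command --deltas '[[[0,0,1,0,0,0],[0,0,2.2,0,0,0],[0,0,2.2,0,0,0],[0,0,2.2,0,0,0],[0,0,2.2,0,0,0],[0,0,2.2,0,0,0],[0,0,1,0,0,0]]]'

```text
t: 41.57
tool_pos: [0.5015, 0.0263, 0.1938]
orientation: [3.139, -0.132, 0.008]
force: [0.0, -0.7, 0.4]
opening: 0.0812
gripper_force: 0.0
```

Request:
arm_command --deltas '[[[-0.4,-2.8,0,0,0,-0.4],[-0.4,-3.2,0,0,0,-0.4],[-0.4,-3.2,0,0,0,-0.4],[-0.4,-3.2,0,0,0,-0.4],[-0.4,-3.2,0,0,0,-0.4],[-0.4,-3.2,0,0,0,-0.4],[-0.4,-3.2,0,0,0,-0.4],[-0.4,-3.2,0,0,0,-0.4],[-0.4,-3.2,0,0,0,-0.4],[-0.4,-3.3,0,0,0,-0.8],[0,0,0,0,0,0],[0,0,0,0,0,0]]]' --gripper 1

```text
t: 42.57
tool_pos: [0.4593, -0.292, 0.1893]
orientation: [-3.131, 0.257, 0.001]
force: [-1.1, 0.1, -0.4]
opening: 0.0926
gripper_force: 0.0
```

Request:
arm_command --deltas '[[[0,0,-1.5,0,0,0],[0,0,-2,0,0,0],[0,0,-2,0,0,0],[0,0,-2,0,0,0],[0,0,-2,0,0,0],[0,0,-1.8,0,0,0],[0,0,-0.8,0,0,0],[0,0,-0.4,0,0,0],[0,0,0,0,0,0],[0,0,0,0,0,0],[0,0,0,0,0,0]]]'

```text
t: 43.48
tool_pos: [0.461, -0.2912, 0.0662]
orientation: [3.13, -0.252, 0.003]
force: [0.3, -0.1, -0.6]
opening: 0.093
gripper_force: 0.0
```

Request:
arm_command --deltas '[[[0,0,0,0,0,0],[0,0,0,0,0,0],[0,0,0,0,0,0],[0,0,0,0,0,0],[0,0,0,0,0,0],[0,0,0,0,0,0],[0,0,0,0,0,0],[0,0,0,0,0,0],[0,0,0,0,0,0]]]' --gripper -1 --squeeze 30

```text
t: 44.23
tool_pos: [0.4601, -0.2909, 0.0648]
orientation: [3.131, -0.253, 0.0]
force: [-0.9, -1.2, 1.0]
opening: 0.0617
gripper_force: 30.0
```

Request:
arm_command --deltas '[[[0,0,1,0,0,0],[0,0,2,0,0,0],[0,0,2,0,0,0],[0,0,2,0,0,0],[0,0,0,0,0,0]]]'

```text
t: 44.65
tool_pos: [0.4621, -0.2921, 0.1395]
orientation: [3.128, -0.252, 0.009]
force: [0.0, -0.5, -1.4]
opening: 0.0616
gripper_force: 30.0
```

Request:
arm_command --deltas '[[[0.1,1.8,0,0,0,0.5],[0.4,2.6,0,0,0,0.5],[0.4,2.8,0,0,0,0.5],[0.4,2.8,0,0,0,0.5],[0.4,2.8,0,0,0,0.5],[0.4,2.8,0,0,0,0.5],[0.4,2.6,0,0,0,0.5],[0.4,2,0,0,0,0.5],[0.3,1.2,0,0,0,0.4],[0,0,0,0,0,0],[0,0,0,0,0,0],[0,0,0,0,0,0]]]'

```text
t: 45.65
tool_pos: [0.4918, -0.0774, 0.1342]
orientation: [3.138, -0.133, -0.001]
force: [-0.4, 1.0, -2.5]
opening: 0.0617
gripper_force: 30.0
```

Request:
arm_command --deltas '[[[0,0,-1.5,0,0,0],[0,0,-2,0,0,0],[0,0,-1.5,0,0,0],[0,0,-0.9,0,0,0],[0,0,-0.6,0,0,0],[0,0,-0.4,0,0,0],[0,0,0,0,0,0],[0,0,0,0,0,0],[0,0,0,0,0,0],[0,0,0,0,0,0]]]'

```text
t: 46.48
tool_pos: [0.4928, -0.0769, 0.0666]
orientation: [3.138, -0.132, 0.002]
force: [0.3, -0.8, -2.4]
opening: 0.0619
gripper_force: 30.0
```

Request:
arm_command --deltas '[[[0,0,-0.2,0,0,0],[0,0,0,0,0,0],[0,0,0,0,0,0]]]'

```text
t: 46.73
tool_pos: [0.4921, -0.0766, 0.0637]
orientation: [3.139, -0.132, 0.0]
force: [-0.7, 0.6, -2.5]
opening: 0.0615
gripper_force: 30.0
```

Request:
arm_command --deltas '[[[0,-0.05,-0.1,0,0,0],[0,0,0,0,0,0],[0,0,0,0,0,0]]]'

```text
t: 46.98
tool_pos: [0.492, -0.0772, 0.0625]
orientation: [-3.139, 0.132, 0.0]
force: [0.5, -0.6, -2.3]
opening: 0.0618
gripper_force: 30.0
```

Request:
arm_command --deltas '[[[0,0,-0.1,0,0,0],[0,0,0,0,0,0],[0,0,0,0,0,0]]]'

```text
t: 47.23
tool_pos: [0.492, -0.0772, 0.0615]
orientation: [-3.139, 0.132, 0.0]
force: [0.5, 0.2, -2.1]
opening: 0.0614
gripper_force: 30.0
```

Request:
arm_command --deltas '[[[0,0,-0.1,0,0,0],[0,0,0,0,0,0],[0,0,0,0,0,0]]]'

```text
t: 47.48
tool_pos: [0.4922, -0.0772, 0.0608]
orientation: [3.139, -0.132, 0.001]
force: [1.0, 0.1, -1.7]
opening: 0.0617
gripper_force: 30.0
```

Request:
arm_command --deltas '[[[0,0,-0.05,0,0,0],[0,0,0,0,0,0],[0,0,0,0,0,0]]]'

```text
t: 47.73
tool_pos: [0.4923, -0.0773, 0.0607]
orientation: [3.139, -0.132, 0.001]
force: [-1.6, -1.3, 4.9]
opening: 0.0615
gripper_force: 30.0
```

Contact is firm, so I'll release, lift and retreat to the side for a final check.

Request:
arm_command --deltas '[[[0,0,0,0,0,0],[0,0,0,0,0,0],[0,0,0,0,0,0],[0,0,0,0,0,0],[0,0,0,0,0,0],[0,0,0,0,0,0],[0,0,0,0,0,0]]]' --gripper 0.95

```text
t: 48.32
tool_pos: [0.492, -0.0772, 0.0601]
orientation: [-3.139, 0.132, 0.0]
force: [0.0, -0.6, -0.6]
opening: 0.0908
gripper_force: 0.0
```

Request:
arm_command --deltas '[[[0,0,1,0,0,0],[0,0,2.2,0,0,0],[0,0,2.2,0,0,0],[0,0,2.2,0,0,0],[0,0,2.2,0,0,0],[0,0,2.2,0,0,0],[0,0,2.2,0,0,0],[0,0,1.5,0,0,0]]]'

```text
t: 48.98
tool_pos: [0.4928, -0.0774, 0.2205]
orientation: [3.138, -0.132, 0.005]
force: [0.0, 0.2, 0.7]
opening: 0.0907
gripper_force: 0.0
```

Request:
arm_command --deltas '[[[-1,-2.5,0,0,0,0],[-1.5,-3,0,0,0,0],[-1.5,-3,0,0,0,0],[-1.5,-3,0,0,0,0],[-1.5,-3,0,0,0,0],[-1.5,-3,0,0,0,0],[-1.5,-3,0,0,0,0],[-1.5,-3,0,0,0,0],[-1.5,-3,0,0,0,0],[-1.5,-3,0,0,0,0],[0,0,0,0,0,0],[0,0,0,0,0,0]]]'

```text
t: 49.98
tool_pos: [0.3461, -0.3733, 0.2177]
orientation: [3.139, -0.138, 0.0]
force: [-0.8, 0.5, -0.1]
opening: 0.0906
gripper_force: 0.0
```

```bash
python3 - <<'E'
import cv2,numpy as np
from plant import eyes
s=eyes.read_camera("scene");t=eyes.read_camera("top")
cv2.imwrite("pics/fs.png",s);cv2.imwrite("pics/ft.png",t)
s0=cv2.imread("pics/scene0.png");t0=cv2.imread("pics/top0.png")
# template shift of each bottle old->new with subpixel (x10 upsample)
def sh(a,b,roi,n):
    x0,y0,x1,y1=roi;k=8;m=8
    T=cv2.resize(a[y0:y1,x0:x1],None,fx=k,fy=k,interpolation=cv2.INTER_CUBIC);I=cv2.resize(b[y0-m:y1+m,x0-m:x1+m],None,fx=k,fy=k,interpolation=cv2.INTER_CUBIC)
    r=cv2.matchTemplate(I,T,cv2.TM_CCOEFF_NORMED);_,v,_,p=cv2.minMaxLoc(r);print(n,"shift px",p[0]/k-m,p[1]/k-m,"score",round(v,3))
sh(t0,t,(337,257,365,286),"white top");sh(t0,t,(295,258,318,282),"amber top");sh(t0,t,(312,228,352,248),"handle top");sh(t0,t,(240,172,258,192),"small amber top");sh(t0,t,(192,248,212,266),"other vial top")
sh(s0,s,(352,215,386,285),"white sc");sh(s0,s,(324,250,348,278),"amber sc");sh(s0,s,(308,215,345,250),"handle sc")
c=cv2.hconcat([cv2.resize(s[195:385,180:480],(480,304)),cv2.resize(t[185:325,180:320],(304,304))]);cv2.imwrite("pics/f.png",c)
E
```

```text
white top shift px 0.0 -0.25 score 0.996
amber top shift px 0.25 -0.125 score 0.992
handle top shift px 0.0 0.0 score 0.975
small amber top shift px 0.0 0.0 score 0.998
other vial top shift px 0.0 0.0 score 0.999
white sc shift px -0.125 0.0 score 0.996
amber sc shift px 0.25 -0.125 score 0.992
handle sc shift px 0.0 0.0 score 0.984
```

View pics/f.png

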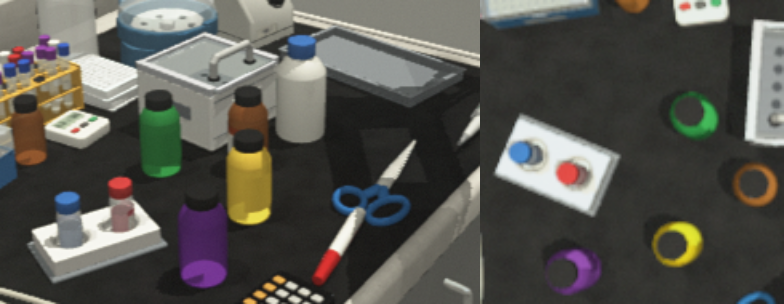

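Everything is in place. Both bottles are back within 0.25 px (under 1 mm), the cover is shut, and the vial is upright in the stand. Handing in.

```bash
python3 -c "
from plant import ticket; print(ticket.close_job())"
```

```text
the job is handed in; nothing more can be done
None
```

The job is handed in at about 50 s of the 141 s allowed: the vial is upright in the stand's free pocket, the cover is fully shut, and both bottles are back on their spots within about 1 mm.

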